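Lay the vertebra models out in order on the teaching board

TASK

Get the teaching board ready for the next consultation: set the four loose vertebra models in order of size on the board's four marks, the smallest next to the atlas (the ring) and growing to the largest next to the sacrum. Each lies flat with its drum-shaped body centred on its mark and its tail (spinous process) pointing straight back to the lip of the board. The casts are brittle, so never tip one over on the way; leave all four resting free.

Things in the scene. Friction and masses are not known exactly. Their poses are not given: they have to be found in the camera images.
- neck_vertebra: loose bone-coloured cast of a lower neck (cervical) vertebra, the smallest of the four, flat on the desk. Drum (body), gripped across its sides: 21 wide (y) x 17 deep (x) x 15 mm high. Behind it (+x) two side wings (54 mm tip to tip, starting 13 mm behind the origin) and the thin tail (spinous process), tip 46 mm behind the origin. Origin: centre of the drum's underside; x from drum to tail, y sideways, z up
- upper_chest_vertebra: loose bone-coloured cast of an upper chest (thoracic) vertebra, the second smallest, flat on the desk. Drum (body), gripped across its sides: 28 wide (y) x 24 deep (x) x 20 mm high. Behind it (+x) two side wings (62 mm tip to tip, starting 17 mm behind the origin) and the thin tail (spinous process), tip 54 mm behind the origin. Origin: centre of the drum's underside; x from drum to tail, y sideways, z up
- lower_chest_vertebra: loose bone-coloured cast of a lower chest (thoracic) vertebra, the second largest, flat on the desk. Drum (body), gripped across its sides: 37 wide (y) x 29 deep (x) x 25 mm high. Behind it (+x) two side wings (60 mm tip to tip, starting 20 mm behind the origin) and the thin tail (spinous process), tip 55 mm behind the origin. Origin: centre of the drum's underside; x from drum to tail, y sideways, z up
- loin_vertebra: loose bone-coloured cast of a loin (lumbar) vertebra, the largest, flat on the desk. Drum (body), gripped across its sides: 48 wide (y) x 34 deep (x) x 30 mm high. Behind it (+x) two side wings (84 mm tip to tip, starting 23 mm behind the origin) and the thin tail (spinous process), tip 62 mm behind the origin. Origin: centre of the drum's underside; x from drum to tail, y sideways, z up
- mark_a: the leftmost, seen from the robot, of four round pale-wood marks, 48 mm across, flush in a row 88 mm apart on the fixed dark walnut board (130 x 620 x 12 mm; lip 9 mm high along its far edge, 72 mm behind the marks). Origin: mark's centre on the board's face, 12 mm above the desk; x across the board to the lip (away from the robot), y along the row to the robot's left, z up
- mark_b: the second from the left of four round pale-wood marks, 48 mm across, flush in a row 88 mm apart on the fixed dark walnut board (130 x 620 x 12 mm; lip 9 mm high along its far edge, 72 mm behind the marks). Origin: mark's centre on the board's face, 12 mm above the desk; x across the board to the lip (away from the robot), y along the row to the robot's left, z up
- mark_c: the third from the left of four round pale-wood marks, 48 mm across, flush in a row 88 mm apart on the fixed dark walnut board (130 x 620 x 12 mm; lip 9 mm high along its far edge, 72 mm behind the marks). Origin: mark's centre on the board's face, 12 mm above the desk; x across the board to the lip (away from the robot), y along the row to the robot's left, z up
- mark_d: the rightmost of four round pale-wood marks, 48 mm across, flush in a row 88 mm apart on the fixed dark walnut board (130 x 620 x 12 mm; lip 9 mm high along its far edge, 72 mm behind the marks). Origin: mark's centre on the board's face, 12 mm above the desk; x across the board to the lip (away from the robot), y along the row to the robot's left, z up
- sacrum: bone-coloured sacrum, a triangular shield 92 mm wide, 102 mm long, 41 mm high with pairs of dark holes, screwed to one end of the board (left or right: it varies), 113 mm beyond the outermost mark; fixed. Origin: centre of its underside, on the board's face; axes as the marks'
- atlas: bone-coloured atlas, the first neck vertebra: an open ring without a drum, 78 mm wide, 60 mm long, 20 mm high, screwed to the other end of the board, 113 mm beyond the outermost mark there; fixed. Origin: centre of its underside, on the board's face; axes as the marks'
Mind the look-alikes: they are no part of the job. Leave any turquoise or yellow look-alike of the neck_vertebra alone. What is shaped like the loin_vertebra but orange is not meant.

How it is judged:
By the outcome, as a careful person would: the job done as asked, in the order asked, and still so for the second after the job is handed in, with the robot touching nothing.
It also fails if it takes over 96 s, if anything falls off the work surface, if the arm or the gripper's body presses on something with over 40 N, if the wrist force passes 120 N, or if a joint passes its speed limit or range.

ROBOT

A 6-joint arm with a two-finger parallel gripper is mounted at the origin on the work surface. World frame = base frame: x ahead of the robot, y to its left, z up, the work surface at z = 0. Lengths are in m, angles in rad, forces in N, time in s.
With the tool pointing down it reaches from about 0.325 to 0.9 m from the base axis. Payload 6.1 kg.
Tool frame: the origin (TCP) lies on the centre line of the jaws, within the pads' length; the fingertips stand 25 mm ahead of it and the grasp point (between the pads) lies 6 mm ahead of it; z points along the fingers, y is the direction in which the jaws open and shut (so a half turn about z gives the same grasp; the last joint's range is limited). The gripper opens to 87 mm and grips with 3 to 60 N. Pads are 19 mm wide; open, the fingers measure 117 mm over their backs; the gripper's body (75 mm by 190 mm) begins 51 mm behind the grasp point.
Start: joints at [1.003, 0.22, 1.526, -0, 1.395, -0.126], TCP at [0.267, 0.565, 0.248] pointing down, gripper open.
Joint ranges: [-2.98, 2.98], [-0.91, 2.08], [0.09, 2.57], [-1.24, 4.39], [0.2, 2.65], [-2.68, 2.68]. Speed limits (rad/s): [2.57, 2.57, 3.01, 3.14, 3.14, 3.14].

INTERFACE

Orientations are given as a unit quaternion [w, x, y, z].
In Python, from plant import ctrl gives the robot as it stands.
- The arm moves only by the shell command python3 -m inch 'ROWS' [FORCE]. ROWS is JSON, a list that holds one entry, the list of rows, each a list of 7 numbers: the shift along the tool's x, y, z in mm, then the turn, a rotation vector about the tool's x, y, z in rad, then the gripper command: -1 is fully open, 1 is shut, values between are in proportion. A call has 1 to 12 rows; each row shifts and turns the commanded pose from where the row before left it, along the tool's axes as they then stand; what a row does not reach is not made up. A row lasts 1/8 s, in which the tool goes at most 62.5 mm and 10.7 degrees, less where a joint would pass 70% of its speed; a pose out of reach is approached as far as the arm can. A call with a gripper value outside its range is refused whole. The fingers move at their own pace and stop on an object; FORCE is the grip in N (left out, the last holds). Time passes only in rows, so rows that do not move let the fingers close. It gives the time, the measured TCP pose, the force and the opening at its end, in the units of the state.
- ctrl.read_state(): the state, without advancing time (a new reading comes with each control period).
- ctrl.get_image(name): name is "scene" or "top"; returns a dict with "color" (384x512x3 uint8, red, green, blue), "camera_matrix" (3x3 intrinsics, pixels), "dist_coeffs" ([k1, k2, p1, p2, k3] as OpenCV has them; the pictures are not rectified), "T" (4x4, takes a point from camera to world coordinates). Camera axes: x right, y up, looking along -z (the intrinsics and any distortion apply to the point x, -y, -z); pixel columns grow to the right and rows downward; lengths in m; the calibration is good to about 2 mm. A picture is of the moment at which its call begins. There is no depth.
- ctrl.close_job(): hands the job in, once; it reports no verdict.
The state is a dict: "clock": time; "q": joint angles; "joint_vel": joint speeds; "effort": joint torques, N m; "tcp_pos": TCP position; "eef_rot": TCP orientation; "contact_force": force on the tool from outside, world axes, zero at the start; "ft_torque": the same for the moment, N m; "grip_width": finger opening in m.
Only numpy, scipy, OpenCV 4.12 (cv2) and the standard library are available. Lean on these libraries where they do the work, as an engineer would, in place of code of your own. Each camera call takes 0.05 s, during which the arm holds its last target. There are 200 camera calls.

## Working session

There is one attempt and no reset: what is moved stays moved. The work goes in short steps, Python scripts to look and compute and a shell command to move; the robot and the scene stay as the last step left them, time stands still between calls to the robot, and variables do not carry over. Pictures are saved under pics/ and viewed, about 12 in all and at most 16, crops included, and the job is handed in when it is done.

```bash
mkdir -p pics; ls; python3 - <<'E'
from plant import ctrl
import cv2,numpy as np
s=ctrl.read_state();print({k:np.round(v,3).tolist() for k,v in s.items()})
for n in("scene","top"):
    r=ctrl.get_image(n);cv2.imwrite(f"pics/{n}0.png",r["color"][:,:,::-1]);print(n,r["camera_matrix"],r["dist_coeffs"],np.round(r["T"],3))
E
```

```text
pics
{'clock': 0.0, 'q': [1.003, 0.221, 1.528, 0.0, 1.395, -0.126], 'joint_vel': [0.0, 0.001, 0.0, -0.0, -0.0, 0.002], 'effort': [0.001, -49.46, -38.738, 0.07, 0.057, -0.0], 'tcp_pos': [0.267, 0.565, 0.246], 'eef_rot': [-0.0, 0.219, 0.976, -0.001], 'contact_force': [1.21, -0.103, -1.428], 'ft_torque': [-0.026, -0.019, 0.001], 'grip_width': 0.087}
scene [[430.48448319   0.         258.04774573]
 [  0.         430.48448319 192.20625397]
 [  0.           0.           1.        ]] [-0.15960774  0.          0.          0.          0.        ] [[ 0.596 -0.423  0.682  1.178]
 [ 0.803  0.327 -0.499 -0.491]
 [-0.012  0.845  0.535  0.575]
 [ 0.     0.     0.     1.   ]]
top [[489.48093011   0.         251.5430954 ]
 [  0.         489.48093011 184.83620766]
 [  0.           0.           1.        ]] [-0.1436466  0.         0.         0.         0.       ] [[ 0.117  0.97  -0.213  0.328]
 [-0.993  0.115 -0.021 -0.024]
 [ 0.004  0.214  0.977  1.038]
 [ 0.     0.     0.     1.   ]]
```

View pics/top0.png

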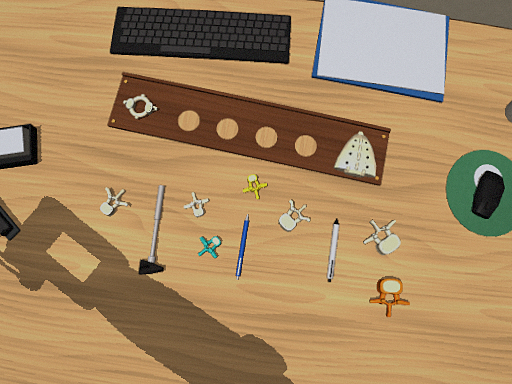

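View pics/scene0.png

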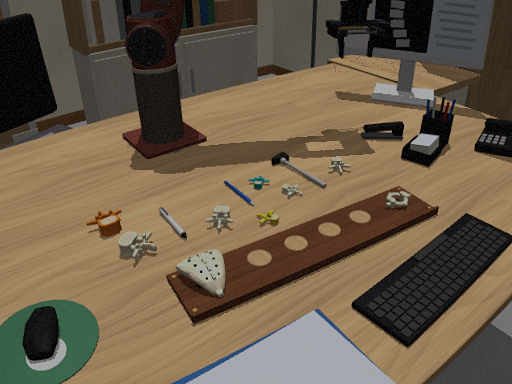

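Top view: the atlas is at the left (140,107), so mark_a at (189,120) takes the neck. The sacrum is at the right (356,155), so mark_d at (306,146) takes the loin.

Candidates:
- **Bone-coloured:** (112,203), (197,206), (292,217) and (385,237).
- **Look-alikes:** turquoise (209,246), yellow (255,185) and orange (389,292).

Next I'll measure the sizes and take a close crop.

```bash
cat > h.py <<'E'
import cv2,numpy as np
from plant import ctrl
def ray(r,uv):
    p=cv2.undistortPoints(np.array(uv,float).reshape(-1,1,2),r["camera_matrix"],np.array(r["dist_coeffs"]))[:,0]
    d=np.c_[p[:,0],-p[:,1],-np.ones(len(p))]@r["T"][:3,:3].T
    return r["T"][:3,3],d
def onz(r,uv,z):
    o,d=ray(r,uv); return o+d*((z-o[2])/d[:,2])[:,None]
def proj(r,P):
    P=np.atleast_2d(P);T=r["T"];c=(P-T[:3,3])@T[:3,:3]*[1,-1,-1]
    return cv2.projectPoints(c,np.zeros(3),np.zeros(3),r["camera_matrix"],np.array(r["dist_coeffs"]))[0][:,0]
def bone(img):
    h=cv2.cvtColor(img,cv2.COLOR_RGB2HSV)
    return ((h[...,1]<75)&(h[...,2]>110)).astype(np.uint8)
def crop(r,c,w,h,k,name):
    x,y=int(c[0]-w/2),int(c[1]-h/2);im=r["color"][y:y+h,x:x+w,::-1]
    im=cv2.resize(im,None,fx=k,fy=k,interpolation=cv2.INTER_CUBIC)
    for i in range(0,w,10):cv2.putText(im,str(x+i),(i*k,8),0,.3,(0,0,255));cv2.line(im,(i*k,10),(i*k,14),(0,0,255))
    for i in range(0,h,10):cv2.putText(im,str(y+i),(0,i*k+4),0,.3,(0,0,255));cv2.line(im,(20,i*k),(24,i*k),(0,0,255))
    if name:cv2.imwrite(name,im)
    return im
E
cat > m.py <<'E'
from h import *
r=ctrl.get_image("top")
# marks: pale-wood blobs within dark board
h=cv2.cvtColor(r["color"],cv2.COLOR_RGB2HSV)
g=(h[...,2]>120).astype(np.uint8)
n,l,st,c=cv2.connectedComponentsWithStats(g)
M=[]
for i in range(1,n):
    if 200<st[i,4]<600 and 170<c[i,0]<320 and 100<c[i,1]<165: M.append(c[i]);
M=np.array(sorted(M,key=lambda a:a[0]));P=onz(r,M,.012);print("marks",M.round(1),P.round(4),np.linalg.norm(np.diff(P,axis=0),axis=1))
b=bone(r["color"]);n,l,st,c=cv2.connectedComponentsWithStats(b)
for i in range(1,n):
    if 60<st[i,4]<1500 and 170<c[i,1]<270: print(st[i],c[i].round(1),onz(r,c[i],.015)[0].round(3))
ims=[crop(r,p,50,50,6,None) for p in [(113,203),(197,206),(292,215),(383,237)]]
cv2.imwrite("pics/crop1.png",np.vstack([np.hstack(ims[:2]),np.hstack(ims[2:])]))
E
python3 m.py
```

```text
marks [[188.3 120.2]
 [227.  128.4]
 [265.9 136.7]
 [305.3 145.4]] [[ 0.6811  0.1546  0.012 ]
 [ 0.6719  0.0669  0.012 ]
 [ 0.663  -0.0204  0.012 ]
 [ 0.6535 -0.1085  0.012 ]] [0.08822312 0.08774904 0.08859179]
[474 164  28  22 240] [484.3 171.5] [ 0.643 -0.515  0.015]
[148 185  16  78 333] [155.7 221.5] [0.448 0.19  0.015]
[100 187  28  28 281] [111.2 202.2] [0.478 0.293 0.015]
[184 192  25  25 217] [196.3 205.5] [0.493 0.109 0.015]
[278 200  32  31 364] [291.3 217.6] [ 0.491 -0.094  0.015]
[364 220  37  35 532] [384.9 238.6] [ 0.469 -0.296  0.015]
[327 224  13  55 329] [332.6 250.2] [ 0.432 -0.187  0.015]
```

View pics/crop1.png

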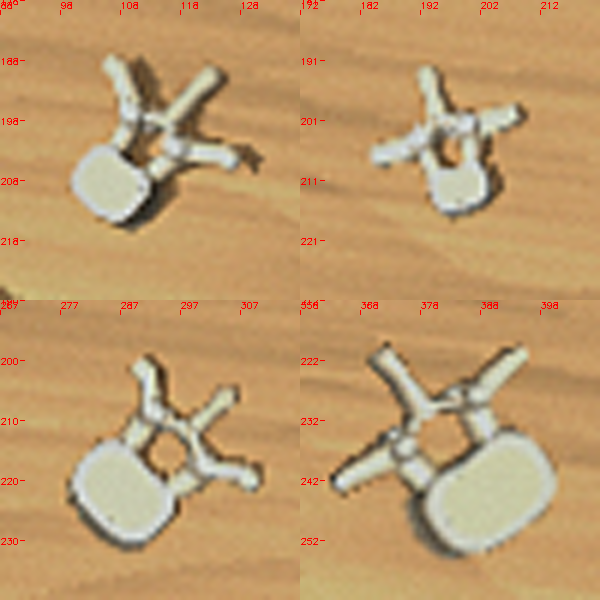

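The crop shows four bone casts, and the face sizes rank them: neck (197,206), upper chest (113,203), lower chest (292,215), loin (383,237). Three prongs stick out of each, and the middle one is the tail. The mark spacing came out at 88 mm as it should.

```bash
cat > v.py <<'E'
from h import *
# hand-read from crops: window origin, face centre, wing1, tail, wing2 (crop px/6)
K=6
D={"neck":(172,181,(160,187),(80,155),(128,75),(220,115),.015,21,17,46,54),
"upper":(88,178,(112,185),(112,65),(218,75),(234,158),.020,28,24,54,62),
"lower":(267,190,(122,190),(145,65),(232,93),(255,182),.025,37,29,55,60),
"loin":(358,212,(190,190),(40,182),(82,55),(222,52),.030,48,34,62,84)}
def deg(d):return np.degrees(np.arctan2(d[1],d[0]))
if __name__=="__main__":
  r=ctrl.get_image("top");b=bone(r["color"])
  k=8;big=cv2.resize(r["color"],None,fx=k,fy=k,interpolation=cv2.INTER_CUBIC);bb=bone(big)
  for n,(ox,oy,f,w1,t,w2,h,W,Dp,tl,wt) in D.items():
    px=[np.array([ox+p[0]/K-.5,oy+p[1]/K-.5]) for p in (f,w1,t,w2)]
    c=onz(r,px[0],h)[0];W1,T,W2=[onz(r,p,h*.6)[0] for p in px[1:]]
    # drum blob by opening
    m=np.zeros_like(bb);x,y=(px[0]*k).astype(int);R=int(W*.45*k*1.0)
    s=bb[y-R:y+R,x-R:x+R]; e=int(Dp/2.1*.75*k)|1
    s=cv2.morphologyEx(s,cv2.MORPH_OPEN,cv2.getStructuringElement(cv2.MORPH_ELLIPSE,(e,e)))
    cs,_=cv2.findContours(s,0,2);ct=max(cs,key=cv2.contourArea).reshape(-1,2)
    uv=(ct+[x-R,y-R]+.5)/k-.5
    P=onz(r,uv,h)[:,:2]*1000;rc=cv2.minAreaRect(P.astype(np.float32))
    w=W1-W2
    print(n,"face",c.round(4),"tail hd %.1f len %.1f | wing hd %.1f span %.1f"%(deg(T-c),1e3*np.linalg.norm((T-c)[:2]),deg([w[1],-w[0]]),1e3*np.linalg.norm(w)),"rect",np.round(rc[0],1),np.round(rc[1],1),round(rc[2],1))
E
python3 v.py
```

```text
neck face [0.48   0.1035 0.015 ] tail hd 24.1 len 43.5 | wing hd 23.1 span 51.8 rect [479.4 103.8] [16.5 21.3] 16.8
upper face [0.4626 0.2998 0.02  ] tail hd -32.7 len 53.9 | wing hd -29.2 span 57.8 rect [462.3 301.2] [28.1 22. ] 60.7
lower face [ 0.4805 -0.0843  0.025 ] tail hd -41.5 len 54.0 | wing hd -41.0 span 56.7 rect [479.3 -84.4] [36.4 27.4] 51.0
loin face [ 0.458  -0.3016  0.03  ] tail hd 40.6 len 59.3 | wing hd 40.7 span 81.7 rect [ 456.4 -302.2] [31.9 48.6] 40.6
```

```bash
cat > go.py <<'E'
# usage: go.py x y z tail_heading_deg -> shift in tool axes (mm) first, then turn about tool z (rad)
import sys,numpy as np
from plant import ctrl
from scipy.spatial.transform import Rotation as Ro
x,y,z,hd=map(float,sys.argv[1:5]);s=ctrl.read_state();q=s["eef_rot"]
R=Ro.from_quat([q[1],q[2],q[3],q[0]]).as_matrix()
d=R.T@(np.array([x,y,z])-s["tcp_pos"])*1e3
cur=np.degrees(np.arctan2(R[1,1],R[0,1]))
opts=[(cur-(hd+o)+180)%360-180 for o in (90,-90)]
print("t %.2f shift"%s["clock"],d.round(1),"turn rad(+y / -y)",np.radians(opts).round(3),"tilt",(R[:2,2]*1e3).round(1),"q6 %.2f w %.4f"%(s["q"][5],s["grip_width"]),"pos",np.round(s["tcp_pos"],4))
E
python3 go.py .480 .1037 .1 22.5
```

```text
t 0.20 shift [-389.6 -325.5  147.2] turn rad(+y / -y) [-0.834  2.307] tilt [-0.7 -1.1] q6 -0.13 w 0.0877 pos [0.267  0.5647 0.2468]
```

```bash
python3 -m inch '[[[-39,-32.5,14.7,0,0,0,-1],[-39,-32.5,14.7,0,0,0,-1],[-39,-32.5,14.7,0,0,0,-1],[-39,-32.5,14.7,0,0,0,-1],[-39,-32.5,14.7,0,0,0,-1],[-39,-32.5,14.7,0,0,0,-1],[-39,-32.5,14.7,0,0,0,-1],[-39,-32.5,14.7,0,0,0,-1],[-39,-32.5,14.7,0,0,0,-1],[-39,-32.5,14.7,0,0,0,-1],[0,0,0,0,0,-0.167,-0.2],[0,0,0,0,0,-0.167,-0.2]]]' 12
python3 -m inch '[[[0,0,0,0,0,-0.167,-0.2],[0,0,0,0,0,-0.167,-0.2],[0,0,0,0,0,-0.167,-0.2],[0,0,0,0,0,0,-0.2]]]'
python3 go.py .480 .1037 .028 22.5
```

```text
clock: 1.7
tcp_pos: [0.4808, 0.1034, 0.1001]
eef_rot: [-0.0, 0.052, 0.999, -0.0]
contact_force: [-0.1, 0.4, -0.5]
grip_width: 0.0743
clock: 2.2
tcp_pos: [0.4807, 0.1044, 0.1005]
eef_rot: [-0.0, -0.195, 0.981, 0.0]
contact_force: [1.5, -0.8, -0.0]
grip_width: 0.0521
t 2.20 shift [ 0.9 -0.4 72.5] turn rad(+y / -y) [-1.000e-03  3.141e+00] tilt [-0.2  0. ] q6 -1.91 w 0.0521 pos [0.4807 0.1044 0.1005]
```

```bash
python3 -m inch '[[[1.5,0,30,0,0,0,-0.2],[0,-0.4,30,0,0,0,-0.2],[0,0,12.5,0,0,0,-0.2],[0,0,0,0,0,0,-0.2],[0,0,0,0,0,0,0.3],[0,0,0,0,0,0,1],[0,0,0,0,0,0,1],[0,0,0,0,0,0,1],[0,0,0,0,0,0,1],[0,0,0,0,0,0,1]]]'
python3 go.py .480 .1037 .1 22.5
```

```text
clock: 3.45
tcp_pos: [0.4798, 0.1035, 0.0284]
eef_rot: [0.0, -0.195, 0.981, -0.0]
contact_force: [-0.3, 0.2, 4.5]
grip_width: 0.0207
t 3.45 shift [ -0.3   0.1 -71.6] turn rad(+y / -y) [ 0.    -3.141] tilt [0.4 0. ] q6 -1.91 w 0.0207 pos [0.4798 0.1035 0.0284]
```

```bash
python3 -m inch '[[[0,0,-25,0,0,0,1],[0,0,-40,0,0,0,1],[0,0,0,0,0,0,1]]]' 
python3 go.py .6811 .1546 .095 -6
```

```text
clock: 3.82
tcp_pos: [0.4822, 0.1036, 0.0961]
eef_rot: [0.003, -0.195, 0.981, -0.0]
contact_force: [0.2, 0.7, -0.7]
grip_width: 0.0207
t 3.83 shift [-203.2  -29.1    2.4] turn rad(+y / -y) [ 0.498 -2.644] tilt [6.4 0.3] q6 -1.91 w 0.0207 pos [0.4822 0.1036 0.0961]
```

```bash
python3 -m inch '[[[-40.6,-5.8,0,0,0,0,1],[-40.6,-5.8,0,0,0,0,1],[-40.6,-5.8,0,0,0,0,1],[-40.6,-5.8,0,0,0,0,1],[-40.6,-5.8,0,0,0,0,1],[0,0,0,0,0,0.166,1],[0,0,0,0,0,0.166,1],[0,0,0,0,0,0.166,1],[0,0,0,0,0,0,1],[0,0,0,0,0,0,1]]]' 
python3 go.py .6811 .1546 .0415 -6
```

```text
clock: 5.08
tcp_pos: [0.6777, 0.1544, 0.092]
eef_rot: [-0.001, 0.051, 0.999, -0.0]
contact_force: [0.3, -0.1, -0.2]
grip_width: 0.0208
t 5.08 shift [-3.4  0.5 50.5] turn rad(+y / -y) [ 3.000e-03 -3.139e+00] tilt [-1.3 -0.1] q6 -1.36 w 0.0208 pos [0.6777 0.1544 0.092 ]
```

```bash
python3 -m inch '[[[-3.4,0.5,25,0,0,0,1],[0,0,18,0,0,0,1],[0,0,7.5,0,0,0,1],[0,0,0,0,0,0,1],[0,0,0,0,0,0,1]]]' 
python3 go.py .6811 .1546 .0410 -6
```

```text
clock: 5.7
tcp_pos: [0.6817, 0.1546, 0.0423]
eef_rot: [-0.0, 0.052, 0.999, -0.0]
contact_force: [0.8, 0.2, -0.5]
grip_width: 0.0211
t 5.70 shift [ 0.6 -0.1  1.3] turn rad(+y / -y) [ 0.    -3.141] tilt [-0. -0.] q6 -1.36 w 0.0211 pos [0.6817 0.1546 0.0423]
```

Now I'll lower it the last bit, release it and back off toward the upper chest cast. That move has to leave the board clear for the check picture.

```bash
python3 -m inch '[[[0,0,1.6,0,0,0,1],[0,0,0,0,0,0,1],[0,0,0,0,0,0,0.45],[0,0,0,0,0,0,0.3],[0,0,0,0,0,0,0.2],[0,0,-20,0,0,0,0.1],[0,0,-50,0,0,0,0],[0,0,0,0,0,0,-0.2]]]' 
python3 go.py .4626 .3003 .105 -31
```

```text
clock: 6.7
tcp_pos: [0.686, 0.1552, 0.1188]
eef_rot: [0.006, 0.052, 0.999, 0.001]
contact_force: [0.1, -1.1, 0.5]
grip_width: 0.0472
t 6.70 shift [237.4 121.   11.4] turn rad(+y / -y) [ 0.436 -2.705] tilt [11.7  1.3] q6 -1.36 w 0.0472 pos [0.686  0.1552 0.1188]
```

```bash
python3 -m inch '[[[47,24.2,1,0,0,0,-0.25],[47,24.2,1,0,0,0,-0.25],[47,24.2,1,0,0,0,-0.25],[47,24.2,1,0,0,0,-0.25],[47,24.2,1,0,0,0,-0.25],[0,0,0,0,0,0.146,-0.25],[0,0,0,0,0,0.146,-0.25],[0,0,0,0,0,0.146,-0.25],[0,0,0,0,0,0,-0.25],[0,0,0,0,0,0,-0.25]]]' 
python3 go.py .4626 .3003 .028 -31; python3 - <<'E'
from h import *
r=ctrl.get_image("top");crop(r,(190,116),60,50,10,"pics/n1.png")
E
```

```text
clock: 7.95
tcp_pos: [0.4607, 0.2996, 0.1063]
eef_rot: [0.0, 0.267, 0.964, 0.0]
contact_force: [-0.5, 0.5, -0.3]
grip_width: 0.0544
t 7.95 shift [-1.2  1.6 78.3] turn rad(+y / -y) [ 1.000e-03 -3.141e+00] tilt [0.5 0.2] q6 -0.60 w 0.0544 pos [0.4607 0.2996 0.1063]
```

View pics/n1.png

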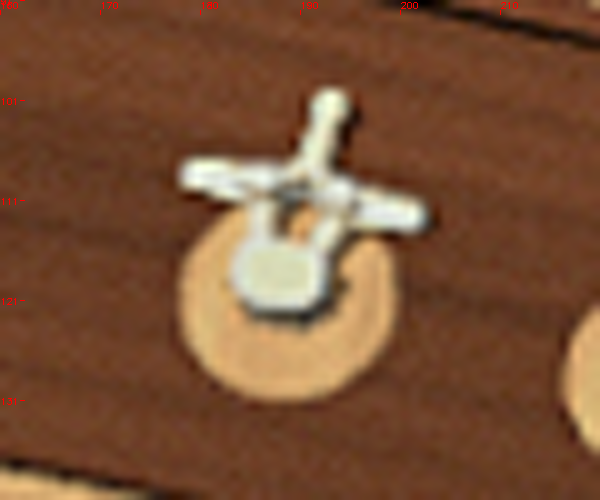

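```bash
cat > chk.py <<'E'
from h import *
import sys
from v import deg
# chk.py ox oy k mark(idx) h  face tail wing1 wing2 (crop px)
a=list(map(float,sys.argv[1:]));ox,oy,k,i,h=a[:5];P=np.array(a[5:]).reshape(-1,2)/k-.5+[ox,oy]
m=np.array([[.6811,.1546],[.6719,.0669],[.6630,-.0204],[.6535,-.1085]])[int(i)]
r=ctrl.get_image("top");c=onz(r,P[0],.012+h)[0][:2];T,W1,W2=[onz(r,p,.012+h*.6)[0][:2] for p in P[1:4]]
xb=np.array([.9945,-.1048]);yb=np.array([.1048,.9945]);e=c-m
print("err along board x %.1f y %.1f mm"%(e@xb*1e3,e@yb*1e3),"tail hd rel %.1f wing rel %.1f"%(deg(T-c)+6,deg([(W1-W2)[1],-(W1-W2)[0]])+6))
E
python3 chk.py 160 91 10 0 .015 281 272 330 105 190 172 418 217
```

```text
err along board x 0.4 y -0.1 mm tail hd rel 0.8 wing rel 0.7
```

The picture shows the neck drum at crop pixel (281,272) on mark_a, within 0.5 mm and 1°, with its tail toward the lip. Next is the upper chest cast.

```bash
python3 -m inch '[[[-1.2,1.6,35,0,0,0,-0.25],[0,0,30,0,0,0,-0.25],[0,0,12.5,0,0,0,-0.25],[0,0,0,0,0,0,-0.25],[0,0,0,0,0,0,0.2],[0,0,0,0,0,0,1],[0,0,0,0,0,0,1],[0,0,0,0,0,0,1],[0,0,0,0,0,0,1]]]'  15
python3 go.py .4626 .3003 .1 -31;python3 -m inch '[[[0,0,-25,0,0,0,1],[0,0,-45,0,0,0,1],[0,0,0,0,0,0,1],[0,0,0,0,0,0,1]]]' 
python3 go.py .6719 .0669 .110 -6
```

```text
clock: 9.18
tcp_pos: [0.4629, 0.3005, 0.0291]
eef_rot: [0.0, 0.268, 0.963, 0.0]
contact_force: [-0.5, 0.7, 5.1]
grip_width: 0.0276
t 9.18 shift [  0.1  -0.2 -70.9] turn rad(+y / -y) [-2.00e-03  3.14e+00] tilt [0.8 0.4] q6 -0.60 w 0.0276 pos [0.4629 0.3005 0.0291]
clock: 9.68
tcp_pos: [0.4621, 0.3001, 0.098]
eef_rot: [-0.0, 0.268, 0.963, -0.0]
contact_force: [-0.2, -0.6, -0.9]
grip_width: 0.0281
t 9.68 shift [-300.1  -91.3  -12.1] turn rad(+y / -y) [-0.438  2.704] tilt [-0.4 -0.2] q6 -0.60 w 0.0281 pos [0.4621 0.3001 0.098 ]
```

```bash
python3 -m inch '[[[-50,-15.2,-1,0,0,0,1],[-50,-15.2,-1,0,0,0,1],[-50,-15.2,-1,0,0,0,1],[-50,-15.2,-1,0,0,0,1],[-50,-15.2,-1,0,0,0,1],[-50,-15.2,-1,0,0,0,1],[0,0,0,0,0,-0.146,1],[0,0,0,0,0,-0.146,1],[0,0,0,0,0,-0.146,1],[0,0,0,0,0,0,1],[0,0,0,0,0,0,1]]]' 
python3 go.py .6719 .0669 .042 -6
```

```text
clock: 11.05
tcp_pos: [0.6715, 0.0673, 0.1031]
eef_rot: [-0.001, 0.054, 0.999, -0.0]
contact_force: [-0.1, -1.4, -0.3]
grip_width: 0.0278
t 11.05 shift [-0.6 -0.3 61.1] turn rad(+y / -y) [-3.000e-03  3.139e+00] tilt [-2.  0.] q6 -1.48 w 0.0278 pos [0.6715 0.0673 0.1031]
```

```bash
python3 -m inch '[[[-0.6,-0.3,30,0,0,0,1],[0,0,22,0,0,0,1],[0,0,8.5,0,0,0,1],[0,0,0,0,0,0,1],[0,0,0,0,0,0,1],[0,0,0,0,0,0,1]]]' 
python3 go.py .6719 .0669 .041 -6
```

```text
clock: 11.8
tcp_pos: [0.6735, 0.0669, 0.045]
eef_rot: [0.001, 0.052, 0.999, 0.0]
contact_force: [-0.9, -0.4, -0.3]
grip_width: 0.0277
t 11.80 shift [ 1.6 -0.2  4. ] turn rad(+y / -y) [-0.     3.141] tilt [ 1.7 -0. ] q6 -1.48 w 0.0277 pos [0.6735 0.0669 0.045 ]
```

```bash
python3 -m inch '[[[1.3,0,2.5,0,0,0,1],[0,0,1,0,0,0,1],[0,0,0,0,0,0,1],[0,0,0,0,0,0,1]]]' 
python3 go.py .6719 .0669 .041 -6
```

```text
clock: 12.3
tcp_pos: [0.6715, 0.0671, 0.0409]
eef_rot: [-0.0, 0.052, 0.999, -0.0]
contact_force: [-2.7, 0.5, 6.4]
grip_width: 0.0278
t 12.30 shift [-0.4 -0.1 -0.1] turn rad(+y / -y) [-0.     3.142] tilt [-0.1 -0. ] q6 -1.48 w 0.0278 pos [0.6715 0.0671 0.0409]
```

Touching down lightly (6 N). I'll release it and go on to the lower chest cast at (0.480, -0.0844), heading -41°.

```bash
python3 -m inch '[[[0,0,-0.5,0,0,0,1],[0,0,0,0,0,0,0.28],[0,0,0,0,0,0,0.15],[0,0,0,0,0,0,0.1],[0,0,-20,0,0,0,0.1],[0,0,-45,0,0,0,0],[0,0,0,0,0,0,-0.2],[0,0,0,0,0,0,-0.2],[0,0,0,0,0,0,-0.2]]]' 
python3 go.py .480 -.0844 .105 -41
```

```text
clock: 13.42
tcp_pos: [0.6706, 0.067, 0.105]
eef_rot: [-0.001, 0.052, 0.999, -0.0]
contact_force: [-0.6, -0.3, -1.0]
grip_width: 0.0518
t 13.43 shift [ 173.7 -170.5    0.3] turn rad(+y / -y) [ 0.611 -2.531] tilt [-1.9  0. ] q6 -1.48 w 0.0518 pos [0.6706 0.067  0.105 ]
```

```bash
python3 -m inch '[[[34.7,-34.1,0,0,0,0,-0.6],[34.7,-34.1,0,0,0,0,-0.6],[34.7,-34.1,0,0,0,0,-0.6],[34.7,-34.1,0,0,0,0,-0.6],[34.7,-34.1,0,0,0,0,-0.6],[0,0,0,0,0,0.153,-0.6],[0,0,0,0,0,0.153,-0.6],[0,0,0,0,0,0.153,-0.6],[0,0,0,0,0,0.153,-0.6],[0,0,0,0,0,0,-0.6],[0,0,0,0,0,0,-0.6]]]' 
python3 go.py .480 -.0844 .028 -41; python3 - <<'E'
from h import *
r=ctrl.get_image("top");crop(r,(228,122),60,50,10,"pics/u1.png")
E
```

```text
clock: 14.8
tcp_pos: [0.4807, -0.0843, 0.1054]
eef_rot: [-0.001, 0.349, 0.937, -0.0]
contact_force: [0.2, 0.5, -0.6]
grip_width: 0.0699
t 14.80 shift [ 0.4 -0.5 77.4] turn rad(+y / -y) [ 2.00e-03 -3.14e+00] tilt [-1.   0.3] q6 -1.19 w 0.0699 pos [ 0.4807 -0.0843  0.1054]
```

View pics/u1.png

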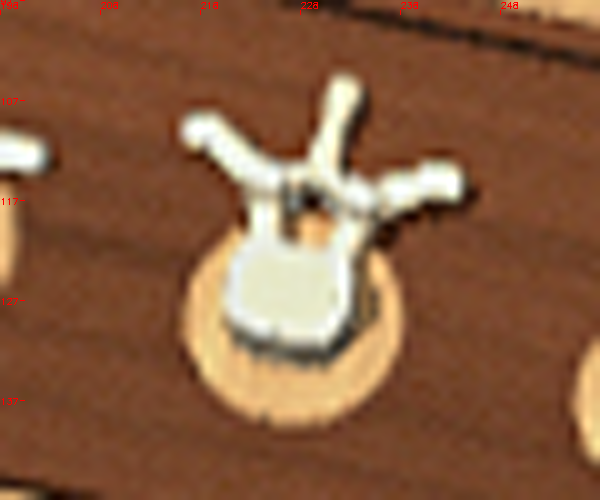

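```bash
python3 chk.py 198 97 10 1 .020 290 288 345 90 200 130 450 182
python3 -m inch '[[[0.4,-0.5,35,0,0,0,-0.6],[0,0,30,0,0,0,-0.6],[0,0,10,0,0,0,-0.6],[0,0,0,0,0,0,-0.6],[0,0,0,0,0,0,-0.6],[0,0,0,0,0,0,0],[0,0,0,0,0,0,1],[0,0,0,0,0,0,1],[0,0,0,0,0,0,1],[0,0,0,0,0,0,1]]]'  18
python3 go.py .480 -.0844 .1 -41
```

```text
err along board x 0.2 y 0.2 mm tail hd rel -0.1 wing rel 0.2
clock: 16.15
tcp_pos: [0.4805, -0.0845, 0.031]
eef_rot: [-0.0, 0.351, 0.936, -0.0]
contact_force: [-0.4, 0.7, 1.2]
grip_width: 0.0369
t 16.15 shift [  0.4  -0.2 -69. ] turn rad(+y / -y) [-1.00e-03  3.14e+00] tilt [-0.  -0.1] q6 -1.19 w 0.0369 pos [ 0.4805 -0.0845  0.031 ]
```

The upper chest drum is at crop pixel (290,288) on mark_b, within 0.3 mm, with its tail straight. The lower chest cast is gripped at 36.9 mm, which matches its size. Lift and carry to mark_c.

```bash
python3 -m inch '[[[0,0,-25,0,0,0,1],[0,0,-45,0,0,0,1],[0,0,0,0,0,0,1],[0,0,0,0,0,0,1]]]' 
python3 go.py .6630 -.0204 .103 -6
```

```text
clock: 16.65
tcp_pos: [0.4801, -0.0843, 0.1004]
eef_rot: [-0.0, 0.351, 0.936, 0.0]
contact_force: [-0.7, -0.5, -2.0]
grip_width: 0.0372
t 16.65 shift [-95.9 168.4  -2.7] turn rad(+y / -y) [-0.612  2.53 ] tilt [-0.5  0.2] q6 -1.19 w 0.0372 pos [ 0.4801 -0.0843  0.1004]
```

```bash
python3 -m inch '[[[-24,42.1,-1,0,0,0,1],[-24,42.1,-1,0,0,0,1],[-24,42.1,-1,0,0,0,1],[-24,42.1,-1,0,0,0,1],[0,0,0,0,0,-0.153,1],[0,0,0,0,0,-0.153,1],[0,0,0,0,0,-0.153,1],[0,0,0,0,0,-0.153,1],[0,0,0,0,0,0,1],[0,0,0,0,0,0,1],[0,0,0,0,0,0,1]]]' 
python3 go.py .6630 -.0204 .050 -6
```

```text
clock: 18.02
tcp_pos: [0.6632, -0.0206, 0.1044]
eef_rot: [-0.0, 0.053, 0.999, 0.0]
contact_force: [-0.1, -0.5, -0.8]
grip_width: 0.0372
t 18.02 shift [ 0.2  0.2 54.4] turn rad(+y / -y) [-2.00e-03  3.14e+00] tilt [-0.8  0.1] q6 -1.61 w 0.0372 pos [ 0.6632 -0.0206  0.1044]
```

```bash
python3 -m inch '[[[0.2,0.2,26,0,0,0,1],[0,0,20,0,0,0,1],[0,0,10,0,0,0,1],[0,0,0,0,0,0,1],[0,0,0,0,0,0,1],[0,0,0,0,0,0,1]]]' 
python3 go.py .6630 -.0204 .043 -6
```

```text
clock: 18.77
tcp_pos: [0.6641, -0.0205, 0.0501]
eef_rot: [0.001, 0.052, 0.999, -0.0]
contact_force: [0.9, -0.2, -1.2]
grip_width: 0.0369
t 18.77 shift [ 1.1 -0.   7.1] turn rad(+y / -y) [-0.     3.141] tilt [ 1.8 -0.3] q6 -1.62 w 0.0369 pos [ 0.6641 -0.0205  0.0501]
```

```bash
python3 -m inch '[[[0.8,0,5,0,0,0,1],[0,0,0.8,0,0,0,1],[0,0,0,0,0,0,1],[0,0,0,0,0,0,1]]]' 
python3 go.py .6630 -.0204 .043 -6
```

```text
clock: 19.27
tcp_pos: [0.6625, -0.0203, 0.0431]
eef_rot: [-0.0, 0.052, 0.999, 0.0]
contact_force: [1.2, 0.8, -0.7]
grip_width: 0.0367
t 19.27 shift [-0.5 -0.   0.1] turn rad(+y / -y) [-0.     3.142] tilt [-0.  0.] q6 -1.62 w 0.0367 pos [ 0.6625 -0.0203  0.0431]
```

```bash
python3 -m inch '[[[-0.4,0,0.6,0,0,0,1],[0,0,0,0,0,0,1],[0,0,0,0,0,0,0.05],[0,0,0,0,0,0,-0.1],[0,0,0,0,0,0,-0.1],[0,0,-20,0,0,0,-0.1],[0,0,-45,0,0,0,-0.1],[0,0,0,0,0,0,-0.2],[0,0,0,0,0,0,-0.2],[0,0,0,0,0,0,-0.2]]]' 
python3 go.py .4575 -.302 .105 40.6
```

```text
clock: 20.52
tcp_pos: [0.662, -0.0202, 0.1066]
eef_rot: [-0.001, 0.052, 0.999, 0.0]
contact_force: [-0.0, 0.2, 0.0]
grip_width: 0.0519
t 20.52 shift [ 173.9 -301.6    1.9] turn rad(+y / -y) [-0.813  2.328] tilt [-1.9  0.3] q6 -1.62 w 0.0519 pos [ 0.662  -0.0202  0.1066]
```

```bash
python3 -m inch '[[[29,-50.3,0,0,0,0,-0.9],[29,-50.3,0,0,0,0,-0.9],[29,-50.3,0,0,0,0,-0.9],[29,-50.3,0,0,0,0,-0.9],[29,-50.3,0,0,0,0,-0.9],[29,-50.3,0,0,0,0,-0.9],[0,0,0,0,0,0.179,-0.9],[0,0,0,0,0,0.179,-0.9],[0,0,0,0,0,0.179,-0.9],[0,0,0,0,0,0.179,-0.9],[0,0,0,0,0,0.179,-0.9],[0,0,0,0,0,0.179,-0.9]]]' 
python3 -m inch '[[[0,0,0,0,0,0.179,-0.9],[0,0,0,0,0,0.179,-0.9],[0,0,0,0,0,0.179,-0.9],[0,0,0,0,0,0.179,-0.9],[0,0,0,0,0,0.179,-0.9],[0,0,0,0,0,0.179,-0.9],[0,0,0,0,0,0.179,-0.9],[0,0,0,0,0,0,-0.9],[0,0,0,0,0,0,-0.9]]]' 
python3 go.py .4575 -.302 .030 40.6; python3 - <<'E'
from h import *
r=ctrl.get_image("top");crop(r,(268,130),60,50,10,"pics/l1.png")
E
```

```text
clock: 22.02
tcp_pos: [0.4576, -0.3017, 0.1063]
eef_rot: [-0.001, 0.558, 0.83, 0.0]
contact_force: [-0.0, 0.2, 0.8]
grip_width: 0.0828
clock: 23.15
tcp_pos: [0.458, -0.302, 0.107]
eef_rot: [-0.001, 0.937, 0.349, -0.0]
contact_force: [-0.5, 0.1, 0.5]
grip_width: 0.0826
t 23.15 shift [-0.3 -0.2 77. ] turn rad(+y / -y) [-3.137  0.005] tilt [-0.9  0.8] q6 0.13 w 0.0826 pos [ 0.458 -0.302  0.107]
```

View pics/l1.png

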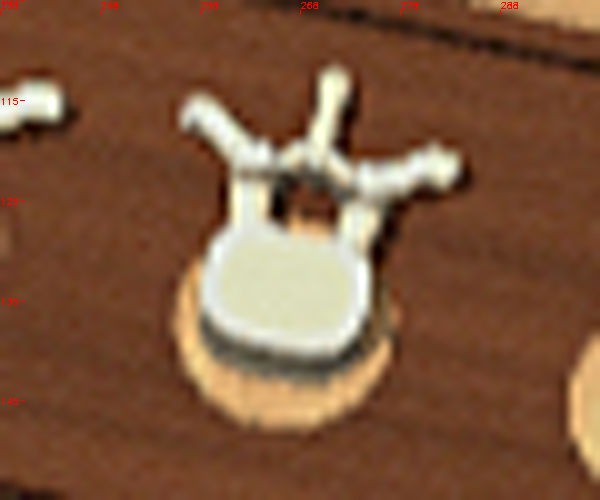

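```bash
python3 chk.py 238 105 10 2 .025 286 288 335 82 198 112 445 165
python3 -m inch '[[[-0.3,-0.2,35,0,0,0,-0.9],[0,0,30,0,0,0,-0.9],[0,0,11,0,0,0,-0.9],[0,0,0,0,0,0,-0.9],[0,0,0,0,0,0,-0.9],[0,0,0,0,0,0,0],[0,0,0,0,0,0,1],[0,0,0,0,0,0,1],[0,0,0,0,0,0,1],[0,0,0,0,0,0,1]]]'  22
python3 go.py .4575 -.302 .1 40.6
```

```text
err along board x -0.6 y 0.2 mm tail hd rel 0.0 wing rel 0.0
clock: 24.5
tcp_pos: [0.458, -0.3023, 0.0316]
eef_rot: [0.0, 0.938, 0.347, 0.0]
contact_force: [0.0, 0.7, 1.9]
grip_width: 0.0478
t 24.50 shift [ -0.1  -0.6 -68.4] turn rad(+y / -y) [-3.14e+00  1.00e-03] tilt [0. 0.] q6 0.13 w 0.0478 pos [ 0.458  -0.3023  0.0316]
```

The lower chest drum is at (286,288) on mark_c, 0.6 mm off with its tail straight. The loin cast is gripped at 47.8 mm. I'll lift it higher than the others to clear the sacrum.

```bash
python3 -m inch '[[[0,0,-25,0,0,0,1],[0,0,-45,0,0,0,1],[0,0,-25,0,0,0,1],[0,0,0,0,0,0,1],[0,0,0,0,0,0,1]]]' 
python3 go.py .6535 -.1085 .125 -6
```

```text
clock: 25.12
tcp_pos: [0.4572, -0.3017, 0.1251]
eef_rot: [-0.001, 0.938, 0.347, -0.0]
contact_force: [0.0, 1.2, -1.3]
grip_width: 0.0476
t 25.12 shift [ 2.748e+02 -1.860e+01  1.000e-01] turn rad(+y / -y) [-2.327  0.815] tilt [-1.6  1.4] q6 0.13 w 0.0476 pos [ 0.4572 -0.3017  0.1251]
```

```bash
python3 -m inch '[[[45.8,-3.1,0,0,0,0,1],[45.8,-3.1,0,0,0,0,1],[45.8,-3.1,0,0,0,0,1],[45.8,-3.1,0,0,0,0,1],[45.8,-3.1,0,0,0,0,1],[45.8,-3.1,0,0,0,0,1],[0,0,0,0,0,0.163,1],[0,0,0,0,0,0.163,1],[0,0,0,0,0,0.163,1],[0,0,0,0,0,0.163,1],[0,0,0,0,0,0.163,1],[0,0,0,0,0,0,1]]]' 
python3 -m inch '[[[0,0,0,0,0,0,1]]]'
python3 go.py .6535 -.1085 .050 -6
```

```text
clock: 26.62
tcp_pos: [0.6529, -0.1088, 0.1239]
eef_rot: [-0.0, 0.999, -0.052, -0.002]
contact_force: [-0.0, 0.5, -1.4]
grip_width: 0.0476
clock: 26.75
tcp_pos: [0.6535, -0.109, 0.125]
eef_rot: [-0.0, 0.999, -0.051, -0.001]
contact_force: [-0.6, -0.2, -0.9]
grip_width: 0.0481
t 26.75 shift [ 0.1 -0.4 75. ] turn rad(+y / -y) [-3.139e+00  3.000e-03] tilt [-2.1  0.6] q6 1.39 w 0.0481 pos [ 0.6535 -0.109   0.125 ]
```

```bash
python3 -m inch '[[[0,-0.4,35,0,0,0,1],[0,0,28,0,0,0,1],[0,0,11,0,0,0,1],[0,0,0,0,0,0,1],[0,0,0,0,0,0,1],[0,0,0,0,0,0,1],[0,0,0,0,0,0,1]]]' 
python3 go.py .6535 -.1085 .0436 -6
```

```text
clock: 27.62
tcp_pos: [0.6549, -0.1089, 0.0535]
eef_rot: [0.0, 0.999, -0.053, 0.001]
contact_force: [0.5, -0.5, -1.4]
grip_width: 0.0477
t 27.62 shift [-1.4 -0.3  9.9] turn rad(+y / -y) [ 3.141 -0.   ] tilt [ 1.5 -0.4] q6 1.39 w 0.0477 pos [ 0.6549 -0.1089  0.0535]
```

```bash
python3 -m inch '[[[-1,-0.3,6,0,0,0,1],[0,0,2.2,0,0,0,1],[0,0,0,0,0,0,1],[0,0,0,0,0,0,1],[0,0,0,0,0,0,1]]]' 
python3 go.py .6535 -.1085 .0436 -6
```

```text
clock: 28.25
tcp_pos: [0.6533, -0.1084, 0.0443]
eef_rot: [0.0, 0.999, -0.053, -0.0]
contact_force: [-0.3, -0.2, -0.9]
grip_width: 0.0478
t 28.25 shift [0.2 0.1 0.7] turn rad(+y / -y) [ 3.141 -0.   ] tilt [-0.1  0. ] q6 1.39 w 0.0478 pos [ 0.6533 -0.1084  0.0443]
```

```bash
python3 -m inch '[[[0,0,1.1,0,0,0,1],[0,0,0,0,0,0,1],[0,0,0,0,0,0,-0.25],[0,0,0,0,0,0,-0.4],[0,0,0,0,0,0,-0.4],[0,0,-20,0,0,0,-0.4],[0,0,-50,0,0,0,-0.4],[-50,0,-10,0,0,0,-0.4],[-55,0,-10,0,0,0,-0.4],[-55,0,-10,0,0,0,-0.4],[-50,0,0,0,0,0,-0.4],[0,0,0,0,0,0,-0.4]]]' 
python3 - <<'E'
from h import *
r=ctrl.get_image("top");crop(r,(307,138),60,50,10,"pics/d1.png");crop(r,(250,130),260,130,3,"pics/all.png")
E
```

```text
clock: 29.75
tcp_pos: [0.4414, -0.0855, 0.1435]
eef_rot: [-0.0, 0.999, -0.053, -0.0]
contact_force: [0.2, -0.5, -0.4]
grip_width: 0.061
```

View pics/d1.png

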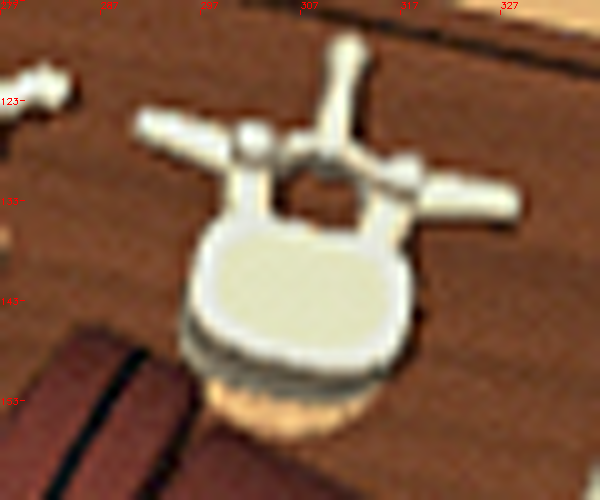

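View pics/all.png

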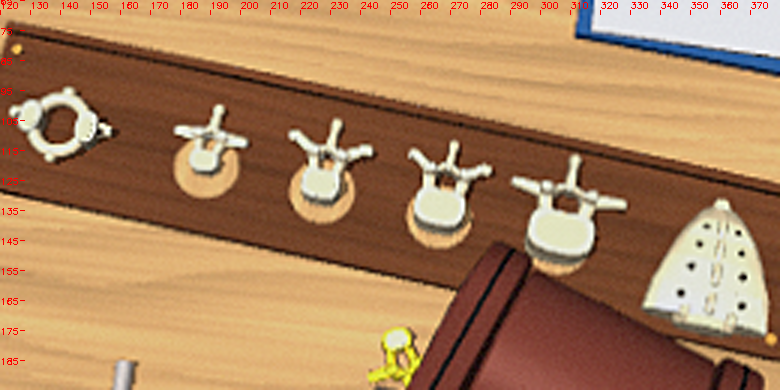

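```bash
python3 chk.py 277 113 10 3 .030 302 290 348 48 148 120 512 203
python3 - <<'E'
from plant import ctrl
s=ctrl.read_state();print(s["clock"],s["joint_vel"].round(3) if hasattr(s["joint_vel"],"round") else s["joint_vel"])
E
```

```text
err along board x -0.6 y 0.3 mm tail hd rel 0.2 wing rel -0.5
29.85 [ 0.005  0.041 -0.045 -0.001 -0.005  0.001]
```

All four are in place and free, so I'll hand the job in.

```bash
python3 -m inch '[[[0,0,0,0,0,0,-0.4],[0,0,0,0,0,0,-0.4]]]'; python3 -c "
from plant import ctrl
print(ctrl.close_job())"
```

```text
clock: 30.1
tcp_pos: [0.4456, -0.0866, 0.1436]
eef_rot: [0.0, 0.999, -0.052, 0.0]
contact_force: [0.3, -0.2, 0.4]
grip_width: 0.0612
the job is handed in; nothing more can be done
None
```

All four vertebrae are on their marks in order of size. From the atlas on the left they run neck on mark_a, upper chest on mark_b, lower chest on mark_c and loin on mark_d, next to the sacrum. The job was handed in at about 30 s of the 96 s allowed, with the gripper open and clear of everything.

- **Position:** in the top camera, every drum measured within about 0.7 mm of its mark's centre.
- **Tails:** every tail pointed within 1° of straight back to the lip.
- **Size checks:** each cast's measured grip width matched the size given for it, so no look-alike was picked up.
- **Handling:** none was seen to tip, and the force readings I saw stayed under about 7 N.

No check failed or disagreed. The measurements come from the top camera alone and its calibration, which is good to about 2 mm; the marks were measured through the same camera, so most of that error should cancel. The first three casts were measured from close crops soon after placing, and the last overall view shows all four standing in order.

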